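# Set and lock the bar stake in its bench holder

## Robot

A 7-joint arm with a two-finger parallel gripper is mounted at the origin on the work surface. World frame = base frame: x ahead of the robot, y to its left, z up, the work surface at z = 0. Lengths are in m, angles in degrees, forces in N, time in s.
With the tool pointing down it reaches from about 0.425 to 0.875 m from the base axis. Payload 4.7 kg.
Tool frame: the origin (TCP) lies at the very end of the fingers, on their centre line; the grasp point (between the pads) lies env.grip_point_offset behind it (env.grip_point_offset is the distance from the TCP to the grasp point, in m); z points along the fingers, y is the direction in which the jaws open and shut (so a half turn about z gives the same grasp; the last joint's range is limited). The gripper opens to 87 mm and grips with 3 to 60 N. Pads are 19 mm wide; open, the fingers measure 117 mm over their backs; the gripper's body (75 mm by 190 mm) begins 51 mm behind the grasp point.
Start: joints at [73.917, 18.392, -4.016, 83.108, 1.295, 78.541, -3.26], TCP at [0.189, -0.622, 0.192] pointing down, gripper open.
Joint ranges: [-163.93, 163.93], [-17.29, 119.83], [-79.2, 71.16], [3.27, 140.29], [-89.18, 269.18], [5.43, 117.66], [-154.24, 154.24]. Speed limits (degrees/s): [147.25, 147.25, 180, 180, 180, 180, 180].

## Interface

Orientations are given as [roll, pitch, yaw] about the fixed x, y, z axes, in that order (R = Rz(yaw) Ry(pitch) Rx(roll)).
In Python, from cell import env gives the robot as it stands.
- The arm moves only by the tool send_rows, never from a script. Its argument "plan" is a list of rows, each a list of 7 numbers: the finger opening in mm, from 0 to 87, then the shift along the tool's x, y, z in mm, then the turn, a rotation vector about the tool's x, y, z in rad. A call has 1 to 12 rows; each row shifts and turns the commanded pose from where the row before left it, along the tool's axes as they then stand; what a row does not reach is not made up. A row lasts 1/10 s, in which the tool goes at most 50 mm and 8.59 degrees, less where a joint would pass 70% of its speed; a pose out of reach is approached as far as the arm can. A call is refused whole if a number of a shift passes 50 or a number of a turn 0.15, either way. A call with a gripper value outside its range is refused whole. The fingers move at their own pace and stop on an object; "grip_force" is the grip in N (left out, the last holds). Time passes only in rows, so rows that do not move let the fingers close. It gives the time, the measured TCP pose, the force and the opening at its end, in the units of the state.
- env.get_obs(): the state, without advancing time (a new reading comes with each control period).
- env.read_camera(name): name is "scene" or "top"; returns the picture (384x512x3 uint8, red, green, blue); there is no depth.
- env.get_calibration(name): a dict with "fx", "fy", "cx", "cy" (pixels), "k1" (the pictures are not rectified: a ray, as slopes to the right and down, at radius r is drawn at 1 + k1 r^2 times it, then the intrinsics apply), "extrinsics" (4x4, takes a point from camera to world coordinates). Camera axes: x right, y down, z forward; pixel columns grow to the right and rows downward; lengths in m; the calibration is good to about 2 mm. A picture is of the moment at which its call begins. get_calibration takes no time and is no camera call.
- env.sign_off(): hands the job in, once; it reports no verdict.
Trained networks look in the newest picture that a camera, given by its name, has taken for a name from the list of things; names that differ only in an ending like _2 or _b are one class to them, and where a whole thing is asked for, a point or a joint stands for the part that bears it (a point fixed in the world has none). Each returns a list of dicts, best first, with "confidence" (0 to 1); they miss things now and then, are a little off and sometimes report something else, mostly with a low value. They report only what shows in the picture. A call takes as long as a camera call. They do not tell look-alikes from the thing itself.
- env.regions_of(camera, query): "region" (384x512 bool, what is visible of it) and "rect" ([left, top, right, bottom] in pixels, round what is visible of it).
The state is a dict: "time_s": time; "qpos": joint angles; "joint_velocities": joint speeds; "effort": joint torques, N m; "tool_pos": TCP position; "tool_rot": TCP orientation; "force": force on the tool from outside, world axes, zero at the start; "wrist_torque": the same for the moment, N m; "grip_width": finger opening in m.
Only numpy, scipy, OpenCV 4.12 (cv2) and the standard library are available. Lean on these libraries where they do the work, as an engineer would, in place of code of your own. Each camera call takes 0.05 s, during which the arm holds its last target. There are 200 camera calls.

## Task

Of the two pipe-shaped stake holders bolted to the bench, work on the one with the long bar stake and the hex key in its setscrew. Turn the stake until the flat on its shank squarely faces the setscrew, and only then swing the hex key over, clockwise as seen facing the screw head, until it comes up against its stop. Then let go of everything.

Things in the scene. Friction and masses are not known exactly. Their poses are not given: they have to be found in the camera images.
- stake (a joint): Turn of the bar stake about its upright axis, rad. 0 = the shank's flat squarely faces the setscrew; positive = anticlockwise from above. Starts 0.55 to 1.25, so turn it clockwise. Range -1.5 to 1.5, friction 0.15 N m, stays where left. The setscrew sticks out level from the holder, towards the robot within 20 degrees; its round boss ends 64 mm from the stake's axis.
- stake_head (a point): Centre of the stake's head, on its turning axis: dark steel bar 110 x 24 x 40 mm tall, top 150 mm above the bench; grip across the 24 mm. z up, y along the bar, x across it. Under it shows the bright D-shaped shank, 56 mm diameter, flat 16 mm off the axis, facing -x. Holder: steel pipe 80 mm across, 74 mm tall, on a 130 mm square plate. The other holder has a mushroom stake, no key.
- hexkey (a joint): Swing of the L-shaped hex key about the setscrew's level axis, rad. 0 = long arm upright; seen from the robot's side, facing the screw head, negative leans left, positive right. Starts -0.55 to -0.25; tightening (clockwise) makes it grow to the hard stop at 0.8. Friction 0.2 N m (about 3 N at mid-arm), stays where left.
- hexkey_end (a point): Free tip of the key's long arm, a bright steel rod 10 mm thick. z runs along the arm outwards, x level along the screw's axis into the holder. The key turns about the point 120 mm back along -z, 45 mm above the bench and 92 mm from the stake's axis. The arm's swing is clear; closed fingers can push its last 20 to 30 mm sideways, following its arc.
Not all that is in view belongs to the job. What is shaped like the part that bears stake but brown is not meant.

How it is judged (in metres and radians):
On the way, in this order (a step that is already met when the one before it is completed fails the run):
1. the stake's flat faces the setscrew (within 0.2 rad, about 11 degrees) while the key has not yet been swung (value of joint stake between -0.2 and 0.2 rad and value of joint hexkey below -0.1 rad), for 0.2 s.
2. the hex key is swung clockwise to its stop (beyond 0.6 rad; the stop is at 0.8) (value of joint hexkey above 0.6 rad), for 0.2 s.
At the end, for the whole second after the job is handed in: The stake's flat faces the setscrew within 0.2 rad (11 degrees), the hex key leans to the right beyond 0.6 rad (its stop is at 0.8), and both are at rest and released (value of joint stake between -0.2 and 0.2 rad and value of joint hexkey above 0.6 rad and velocity of joint each of hexkey, stake below 0.1 rad/s and velocity of joint stake above -0.1 rad/s); the robot touches nothing.
It fails at once if the hex key is swung past upright while the stake's flat is more than 0.3 rad away from the setscrew (value of joint hexkey above 0 rad and (value of joint stake above 0.3 rad or value of joint stake below -0.3 rad)).
It also fails if it takes over 45 s, if anything falls off the work surface, if the arm or the gripper's body presses on something with over 40 N, if the wrist force passes 120 N, or if a joint passes its speed limit or range.

## Working session

There is one attempt and no reset: what is moved stays moved. The work goes in short steps, Python scripts to look and compute and a tool call to move; the robot and the scene stay as the last step left them, time stands still between calls to the robot, and variables do not carry over. Pictures are saved under pics/ and viewed, about 8 in all and at most 12, crops included, and the job is handed in when it is done.

Besides the shell and the picture viewer there is one more tool, called after ">>>" by a JSON object that holds its "op" and its "data", one argument or row to a line. send_rows: Moves the arm, as the interface text tells. Its arguments: {"type":"object","properties":{"plan":{"type":"array"},"grip_force":{"type":"number"}},"required":["plan"]}

```bash
mkdir -p pics; cat > h.py <<'E'
import numpy as np,cv2
from cell import env
def ray(cam,u,v):
    c=env.get_calibration(cam);x=(u-c['cx'])/c['fx'];y=(v-c['cy'])/c['fy']
    rd=np.hypot(x,y);r=rd
    for _ in range(30): r=rd/(1+c['k1']*r*r)
    s=r/rd if rd>0 else 1
    E=np.array(c['extrinsics']);return E[:3,3],E[:3,:3]@np.array([x*s,y*s,1])
def onz(cam,u,v,z):
    o,d=ray(cam,u,v);return o+d*(z-o[2])/d[2]
def proj(cam,p):
    c=env.get_calibration(cam);E=np.array(c['extrinsics']);q=E[:3,:3].T@(np.array(p)-E[:3,3])
    x,y=q[:2]/q[2];k=1+c['k1']*(x*x+y*y);return np.array([c['fx']*x*k+c['cx'],c['fy']*y*k+c['cy']])
def save(cam,name,box=None,s=1):
    im=env.read_camera(cam)[:,:,::-1]
    if box: im=im[box[1]:box[3],box[0]:box[2]]
    cv2.imwrite(f'pics/{name}.png',cv2.resize(im,None,fx=s,fy=s,interpolation=cv2.INTER_CUBIC))
E
python3 - <<'E'
from h import *
a=env.read_camera('scene');b=env.read_camera('top')
cv2.imwrite('pics/a.png',a[:,:,::-1]);cv2.imwrite('pics/b.png',b[:,:,::-1])
for c in('scene','top'):
    print(c,np.round(env.get_calibration(c)['extrinsics'],3).tolist(),env.get_calibration(c)['fx'])
    for q in('stake','hexkey'):
        for r in env.regions_of(c,q)[:4]:
            m=r['region'];v,u=np.nonzero(m);p=cv2.minAreaRect(np.c_[u,v].astype(np.float32))
            print(q,round(r['confidence'],2),r['rect'],m.sum(),u.mean().round(1),v.mean().round(1),np.round(cv2.boxPoints(p)).tolist())
print(env.grip_point_offset,env.get_obs())
E
```

```text
scene [[-0.036, 0.825, -0.564, 0.924], [0.999, 0.032, -0.016, 0.002], [0.005, -0.564, -0.826, 0.733], [0.0, 0.0, 0.0, 1.0]] 359.38107358504317
stake 0.8 [151.7, 123.0, 205.9, 162.8] 1258 179.2 142.2 [[151.0, 134.0], [200.0, 123.0], [208.0, 157.0], [159.0, 168.0]]
stake 0.62 [331.2, 207.0, 361.0, 270.9] 1155 344.7 239.6 [[324.0, 263.0], [345.0, 205.0], [369.0, 214.0], [348.0, 272.0]]
hexkey 0.54 [167.7, 101.0, 178.3, 127.8] 143 171.6 113.2 [[165.0, 99.0], [170.0, 97.0], [178.0, 128.0], [174.0, 129.0]]
top [[-0.004, -0.989, 0.151, 0.395], [-1.0, 0.008, 0.028, -0.034], [-0.029, -0.15, -0.988, 0.826], [0.0, 0.0, 0.0, 1.0]] 348.08566173550383
stake 0.91 [154.2, 103.0, 191.5, 161.0] 1103 175.6 132.7 [[155.0, 153.0], [176.0, 102.0], [200.0, 112.0], [179.0, 162.0]]
stake 0.79 [318.1, 227.8, 378.2, 255.6] 1008 345.3 240.9 [[314.0, 238.0], [370.0, 219.0], [378.0, 240.0], [321.0, 259.0]]
hexkey 0.73 [349.8, 275.3, 373.3, 292.5] 128 358.9 283.6 [[345.0, 277.0], [350.0, 272.0], [373.0, 290.0], [368.0, 296.0]]
hexkey 0.52 [162.0, 172.1, 197.2, 185.5] 174 183.6 176.3 [[166.0, 170.0], [197.0, 170.0], [197.0, 180.0], [166.0, 180.0]]
0.0187 {'time_s': 0.3, 'qpos': array([73.91716808, 18.41138647, -4.01473219, 83.12761685,  1.29645665,
       78.53987029, -3.26037216]), 'joint_velocities': array([ 0.04202625, -0.0842211 , -0.00754045, -0.12025412, -0.05033503,
       -0.02685783, -0.04259337]), 'effort': array([ 3.06208440e-04, -4.90530396e+01, -4.02256390e-01, -3.12212920e+01,
       -6.35833922e-02,  3.87106778e-02,  1.28737342e-04]), 'tool_pos': array([ 0.18874993, -0.62182023,  0.19138957]), 'tool_rot': array([-1.79966367e+02,  5.30476198e-03,  1.68906940e+01]), 'force': array([-0.31147814, -0.5384262 ,  0.16586558]), 'wrist_torque': array([-0.00864261, -0.04561464, -0.02455025]), 'grip_width': 0.08714425540701971}
```

View pics/a.png

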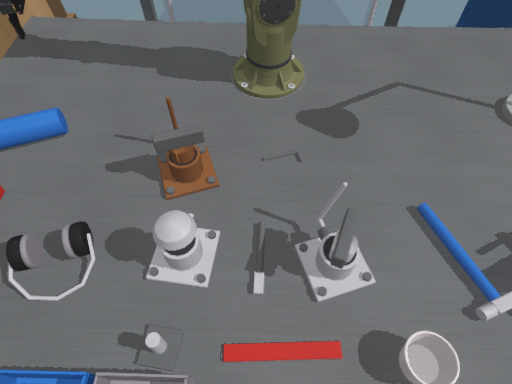

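View pics/b.png

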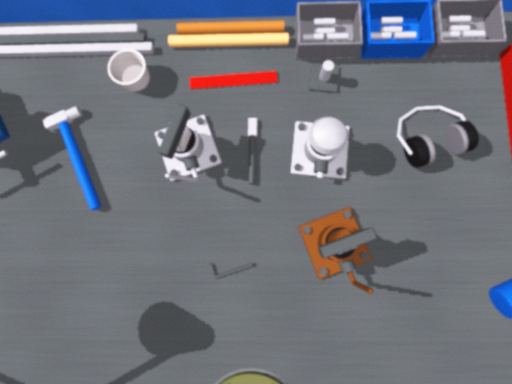

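The scene picture shows the real holder at about (340,250), with the key tip near (345,184). In the top picture the bar is at (176,133) and the key's rod runs from about (165,177) to (197,173). The brown holder is a decoy.

```bash
python3 - <<'E'
from h import *
a=cv2.imread('pics/a.png')[165:305,285:385];b=cv2.imread('pics/b.png')[90:200,135:240]
f=lambda i,s:cv2.resize(i,None,fx=s,fy=s,interpolation=cv2.INTER_CUBIC)
a=f(a,4);b=f(b,3.8);o=np.zeros((560,800,3),np.uint8);o[:a.shape[0],:400]=a;o[:b.shape[0],401:401+b.shape[1]]=b[:,:399]
cv2.imwrite('pics/c.png',o)
for cam,u,v in(('top',175.6,132.7),('scene',344.7,239.6)): print(onz(cam,u,v,.15),onz(cam,u,v,.14))
E
```

```text
[0.61449528 0.14719888 0.15      ] [0.61773819 0.14988793 0.14      ]
[0.63654469 0.14640331 0.15      ] [0.6316032  0.14887511 0.14      ]
```

View pics/c.png

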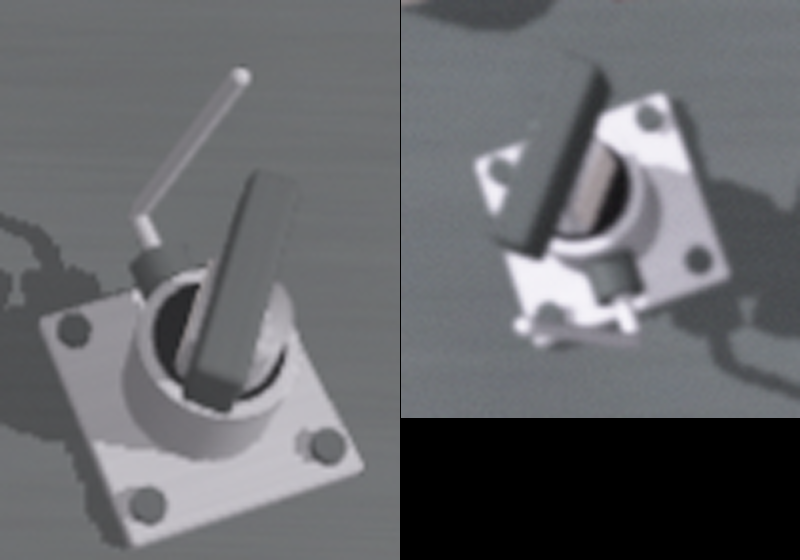

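```bash
cat > fit.py <<'E'
from h import *
from scipy.optimize import least_squares
S=lambda x,y:('scene',285+x/4,165+y/4)
T=lambda x,y:('top',135+(x-401)/3.8,90+y/3.8)
def geo(p):
    X,Y,a,st,q,zp=p;c=np.array([X,Y,0]);f=np.array([np.cos(a),np.sin(a),0]);r=np.array([f[1],-f[0],0]);z=np.array([0,0,1.])
    piv=c-.092*f+.045*z;tip=piv+.12*(np.sin(q)*r+np.cos(q)*z)
    bx=np.array([np.cos(a+st),np.sin(a+st),0]);by=np.array([-bx[1],bx[0],0])
    bar=lambda i,j,h=.15:c+h*z+i*.012*bx+j*.055*by
    pl=lambda i,j:c+zp*z+i*.065*f+j*.065*r
    return dict(piv=piv,tip=tip,bar=bar,pl=pl)
if __name__=='__main__':
    obs=[(S(241,76),lambda g:g['tip']),(S(139,216),lambda g:g['piv']),(T(522,325),lambda g:g['tip']),(T(632,332),lambda g:g['piv']),
    (S(258,173),lambda g:g['bar'](-1,-1) ),(S(299,180),lambda g:g['bar'](1,-1)),
    (T(563,56),lambda g:g['bar'](-1,1)),(T(607,72),lambda g:g['bar'](1,1)),(T(495,232),lambda g:g['bar'](-1,-1)),(T(540,254),lambda g:g['bar'](1,-1)),
    (S(40,320),lambda g:g['pl'](-1,1)),(S(133,545),lambda g:g['pl'](1,1)),(S(362,465),lambda g:g['pl'](1,-1)),
    (T(475,160),lambda g:g['pl'](1,-1)),(T(667,95),lambda g:g['pl'](1,1)),(T(728,270),lambda g:g['pl'](-1,1))]
    def res(p):
        g=geo(p);return np.concatenate([(proj(o[0],f(g))-o[1:]) for o,f in obs])
    for st0 in (.6,.9,1.2):
        s=least_squares(res,[.62,.147,.3,st0,-.4,.01],loss='soft_l1');print(np.round(s.x,3),s.cost)
    print(res(s.x).reshape(-1,2).round(1).tolist());g=geo(s.x);print(g['tip'],g['piv'])
E
python3 fit.py
```

```text
[ 0.622  0.154  0.345  1.387 -0.316  0.01 ] 346.60353962976365Traceback (most recent call last):
  File "fit.py", line 21, in <module>
    s=least_squares(res,[.62,.147,.3,st0,-.4,.01],loss='soft_l1');print(np.round(s.x,3),s.cost)
    return func(*args, **kwargs)
    result = trf(vector_fun.fun, vector_fun.jac, x0, f0, J0, lb, ub, ftol, xtol,
                 gtol, max_nfev, x_scale, loss_function, tr_solver,
                 tr_options.copy(), verbose, callback=callback_wrapped)
    return trf_no_bounds(
        fun, jac, x0, f0, J0, ftol, xtol, gtol, max_nfev, x_scale,
        loss_function, tr_solver, tr_options, verbose, callback=callback)
    J = jac(x)
    self._update_jac()
    ~~~~~~~~~~~~~~~~^^
    self.J = self.jac_wrapped(xp_copy(self.x), f0=self.f)
             ~~~~~~~~~~~~~~~~^^^^^^^^^^^^^^^^^^^^^^^^^^^^
    J, dct = approx_derivative(
             ~~~~~~~~~~~~~~~~~^
        self.fun,
        ^^^^^^^^^
    ...<2 lines>...
        **self.finite_diff_options,
        ^^^^^^^^^^^^^^^^^^^^^^^^^^^
    )
    ^
    J, _nfev = _dense_difference(fun_wrapped, x0, f0, h,
          
[... 243 characters left out ...]
f_eval in f_evals]
                                    ^^^^^^^
    f = np.atleast_1d(self.fun(x, *self.args, **self.kwargs))
                      ~~~~~~~~^^^^^^^^^^^^^^^^^^^^^^^^^^^^^^
    return np.atleast_1d(self.fun(x))
                         ~~~~~~~~^^^
    return self.f(x, *self.args, **self.kwargs)
           ~~~~~~^^^^^^^^^^^^^^^^^^^^^^^^^^^^^^
  File "fit.py", line 19, in res
    g=geo(p);return np.concatenate([(proj(o[0],f(g))-o[1:]) for o,f in obs])
                                     ~~~~^^^^^^^^^^^
  File "h.py", line 12, in proj
    c=env.get_calibration(cam);E=np.array(c['extrinsics']);q=E[:3,:3].T@(np.array(p)-E[:3,3])
ValueError: time passes only in moves, steps and waits
```

```bash
python3 - <<'E'
s=open('h.py').read()
s=s.replace("def ray","CAL={c:env.get_calibration(c) for c in('scene','top')}\ndef ray",1).replace("c=env.get_calibration(cam)","c=CAL[cam]")
open('h.py','w').write(s)
t=open('fit.py').read()
for a,b in [("S(258,173),lambda g:g['bar'](-1,-1)","S(258,173),lambda g:g['bar'](-1,1)"),("S(299,180),lambda g:g['bar'](1,-1)","S(299,180),lambda g:g['bar'](1,1)"),
("T(563,56),lambda g:g['bar'](-1,1)","T(563,56),lambda g:g['bar'](1,-1)"),("T(607,72),lambda g:g['bar'](1,1)","T(607,72),lambda g:g['bar'](-1,-1)"),
("T(495,232),lambda g:g['bar'](-1,-1)","T(495,232),lambda g:g['bar'](1,1)"),("T(540,254),lambda g:g['bar'](1,-1)","T(540,254),lambda g:g['bar'](-1,1)")]:
    assert a in t; t=t.replace(a,b)
open('fit.py','w').write(t)
E
python3 fit.py
```

```text
[ 0.623  0.153  0.347  0.881 -0.328  0.012] 16.996362955823066
[ 0.623  0.153  0.347  0.881 -0.328  0.012] 16.996362956076354
[ 0.623  0.153  0.347  0.881 -0.328  0.012] 16.996362955877238
[[0.4, 0.5], [-0.8, -0.5], [0.9, 0.8], [1.7, 2.4], [-1.3, -2.0], [1.0, 0.3], [-0.2, -2.0], [-1.0, -2.6], [-2.1, 0.9], [-2.9, -1.1], [-0.7, -0.9], [-0.5, 0.2], [0.9, 0.9], [0.3, -0.0], [-0.2, -0.9], [1.1, 1.5]]
[0.52291858 0.15768189 0.15861797] [0.53603497 0.12136499 0.045     ]
```

>>> {"op": "send_rows", "data": {
  "plan": [
    [87, 0, 0, -48, 0, 0, 0],
    [87, 0, 0, -48, 0, 0, 0],
    [87, 35.6, -34.2, 0, 0, 0, 0],
    [87, 35.6, -34.2, 0, 0, 0, 0],
    [87, 35.6, -34.2, 0, 0, 0, 0],
    [87, 35.6, -34.2, 0, 0, 0, 0],
    [87, 35.6, -34.2, 0, 0, 0, 0],
    [87, 35.6, -34.2, 0, 0, 0, 0],
    [87, 35.6, -34.2, 0, 0, 0, 0],
    [87, 35.6, -34.2, 0, 0, 0, 0],
    [87, 35.6, -34.2, 0, 0, 0, 0],
    [87, 35.6, -34.2, 0, 0, 0, 0]
  ]
}}

```text
time_s: 1.5
tool_pos: [0.4307, -0.1894, 0.288]
tool_rot: [179.9, -0.0, 16.9]
force: [0.6, -1.4, -0.1]
grip_width: 0.0871
```

>>> {"op": "send_rows", "data": {
  "plan": [
    [87, 35.6, -34.2, 0, 0, 0, 0],
    [87, 35.6, -34.2, 0, 0, 0, 0],
    [87, 35.6, -34.2, 0, 0, 0, 0],
    [87, 35.6, -34.2, 0, 0, 0, 0],
    [87, 35.6, -34.2, 0, 0, 0, 0],
    [87, 35.6, -34.2, 0, 0, 0, 0],
    [87, 35.6, -34.2, 0, 0, 0, 0],
    [87, 35.6, -34.2, 0, 0, 0, 0],
    [87, 0, 0, 0, 0, 0, 0]
  ]
}}

```text
time_s: 2.4
tool_pos: [0.6226, 0.1623, 0.2852]
tool_rot: [-179.6, 0.1, 17.5]
force: [-0.3, 0.5, -1.1]
grip_width: 0.0868
```

>>> {"op": "send_rows", "data": {
  "plan": [
    [87, 0, 0, 0, 0, 0, -0.147],
    [87, 0, 0, 0, 0, 0, -0.147],
    [87, 0, 0, 0, 0, 0, -0.147],
    [87, 0, 0, 0, 0, 0, -0.147],
    [87, 0, 0, 0, 0, 0, -0.147],
    [87, 0, 0, 0, 0, 0, -0.147],
    [87, 0, 0, 0, 0, 0, -0.147],
    [87, 0, 0, 0, 0, 0, -0.147],
    [87, 0, 0, 0, 0, 0, -0.147],
    [87, 0, 0, 0, 0, 0, -0.147]
  ]
}}

```text
time_s: 3.4
tool_pos: [0.623, 0.1525, 0.2877]
tool_rot: [-180.0, 0.0, 101.4]
force: [-0.3, 0.7, -0.2]
grip_width: 0.0872
```

>>> {"op": "send_rows", "data": {
  "plan": [
    [87, 0, 0, 0, 0, 0, -0.147],
    [87, 0, 0, 0, 0, 0, -0.147],
    [87, 0, 0, 0, 0, 0, -0.147],
    [87, 0, 0, 0, 0, 0, -0.147],
    [87, 0, 0, 0, 0, 0, -0.147],
    [87, 0, 0, 0, 0, 0, -0.147],
    [87, 0, 0, 0, 0, 0, -0.147],
    [87, 0, 0, 0, 0, 0, 0],
    [87, 0, 0, 0, 0, 0, 0]
  ]
}}

```text
time_s: 4.3
tool_pos: [0.6231, 0.1528, 0.2876]
tool_rot: [-180.0, -0.0, 159.8]
force: [-0.6, -0.1, -1.0]
grip_width: 0.0867
```

>>> {"op": "send_rows", "data": {
  "plan": [
    [87, 0, 0, 45, 0, 0, 0],
    [87, 0, 0, 45, 0, 0, 0],
    [87, 0, 0, 40, 0, 0, 0],
    [87, 0, 0, 40, 0, 0, 0],
    [87, 0, 0, 0, 0, 0, 0]
  ],
  "grip_force": 12
}}

```text
time_s: 4.8
tool_pos: [0.6198, 0.1506, 0.1122]
tool_rot: [-179.6, -0.4, 159.9]
force: [-0.2, -0.5, 0.3]
grip_width: 0.0868
```

>>> {"op": "send_rows", "data": {
  "plan": [
    [10, 0, 0, 0, 0, 0, 0],
    [10, 0, 0, 0, 0, 0, 0],
    [10, 0, 0, 0, 0, 0, 0],
    [10, 0, 0, 0, 0, 0, 0],
    [10, 0, 0, 0, 0, 0, 0],
    [10, 0, 0, 0, 0, 0, 0],
    [10, 0, 0, 0, 0, 0, 0],
    [10, 0, 0, 0, 0, 0, 0]
  ],
  "grip_force": 12
}}

```text
time_s: 5.6
tool_pos: [0.6231, 0.1532, 0.1177]
tool_rot: [-180.0, -0.0, 160.1]
force: [-0.2, 0.4, -0.1]
grip_width: 0.0309
```

```bash
python3 - <<'E'
from h import *
save('top','d',(100,70,260,220),4)
o=env.get_obs();print(o['qpos'].round(1),o['wrist_torque'])
E
```

```text
[ 31.9  37.4 -69.1  88.1  35.3  79.   30. ] [ 0.07408545 -0.15915525  0.00078149]
```

View pics/d.png

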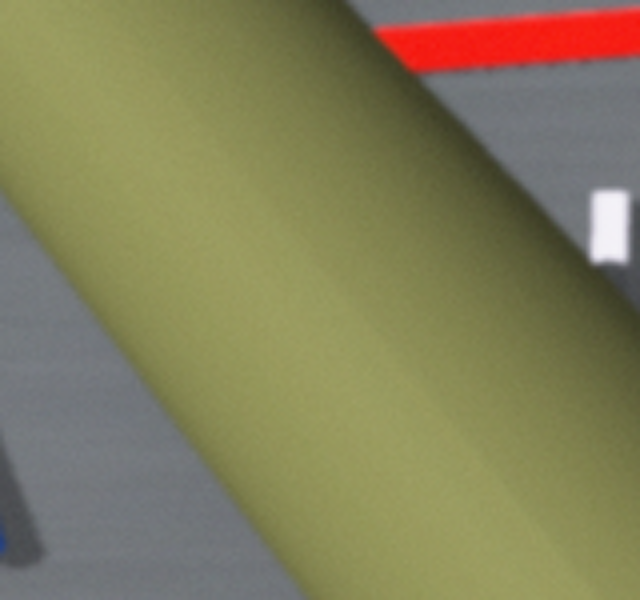

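The arm hides the holder in the top view. The fingers are still closing.

>>> {"op": "send_rows", "data": {
  "plan": [
    [10, 0, 0, 0, 0, 0, 0],
    [10, 0, 0, 0, 0, 0, 0],
    [10, 0, 0, 0, 0, 0, 0],
    [10, 0, 0, 0, 0, 0, 0]
  ],
  "grip_force": 20
}}

```text
time_s: 6.05
tool_pos: [0.6229, 0.1528, 0.1176]
tool_rot: [-179.9, -0.0, 160.1]
force: [-1.4, -1.5, 1.7]
grip_width: 0.0231
```

```bash
python3 - <<'E'
from h import *
save('scene','e',(260,130,440,310),3.3)
o=env.get_obs();print(o['qpos'].round(1),o['wrist_torque'],o['force'],o['grip_width'])
E
```

```text
[ 31.9  37.4 -69.   88.1  35.3  79.   30. ] [-0.43517793  0.21035625 -0.03577989] [-0.86530913 -2.62160502  1.87247622] 0.02322661710368412
```

View pics/e.png

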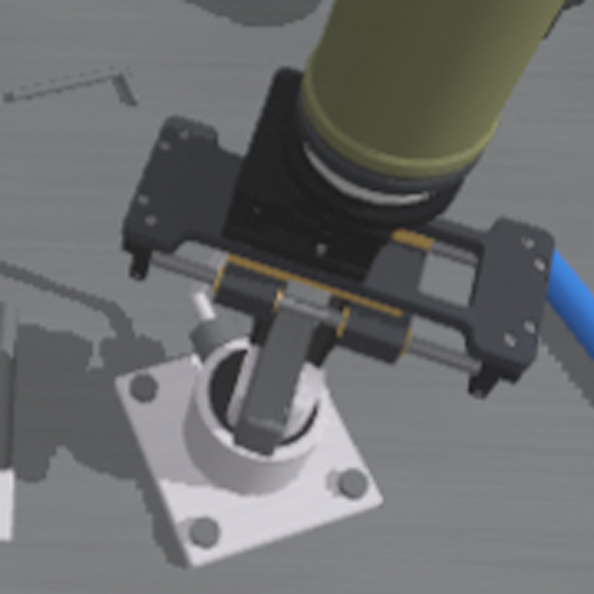

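Firm grip at 23 mm with low force. I'll turn the stake clockwise by 0.876 rad.

>>> {"op": "send_rows", "data": {
  "plan": [
    [10, 0, 0, 0, 0, 0, 0.073],
    [10, 0, 0, 0, 0, 0, 0.073],
    [10, 0, 0, 0, 0, 0, 0.073],
    [10, 0, 0, 0, 0, 0, 0.073],
    [10, 0, 0, 0, 0, 0, 0.073],
    [10, 0, 0, 0, 0, 0, 0.073]
  ],
  "grip_force": 30
}}

```text
time_s: 6.7
tool_pos: [0.623, 0.1528, 0.1176]
tool_rot: [-180.0, 0.0, 134.8]
force: [-1.4, -2.1, 1.2]
grip_width: 0.0223
```

```bash
python3 -c "
from cell import env
o=env.get_obs();print(o['qpos'].round(1),o['wrist_torque'],o['force'],o['grip_width'])"
```

```text
[ 29.6  34.4 -64.2  88.2  31.5  77.3   7.2] [-0.5042021   0.10791838  0.17269191] [-1.4342365  -2.09911089  1.18339807] 0.02226424300632062
```

>>> {"op": "send_rows", "data": {
  "plan": [
    [10, 0, 0, 0, 0, 0, 0.073],
    [10, 0, 0, 0, 0, 0, 0.073],
    [10, 0, 0, 0, 0, 0, 0.073],
    [10, 0, 0, 0, 0, 0, 0.073],
    [10, 0, 0, 0, 0, 0, 0.073],
    [10, 0, 0, 0, 0, 0, 0.073],
    [10, 0, 0, 0, 0, 0, 0],
    [10, 0, 0, 0, 0, 0, 0],
    [10, 0, 0, 0, 0, 0, 0]
  ]
}}

```text
time_s: 7.6
tool_pos: [0.623, 0.1529, 0.1176]
tool_rot: [-180.0, 0.0, 109.9]
force: [-2.0, -2.0, 0.6]
grip_width: 0.0219
```

>>> {"op": "send_rows", "data": {
  "plan": [
    [60, 0, 0, 0, 0, 0, 0],
    [60, 0, 0, 0, 0, 0, 0],
    [60, 0, 0, 0, 0, 0, 0],
    [60, 0, 0, 0, 0, 0, 0],
    [60, 0, 0, 0, 0, 0, 0]
  ]
}}

```text
time_s: 8.1
tool_pos: [0.6232, 0.1536, 0.1178]
tool_rot: [180.0, -0.0, 109.9]
force: [0.5, -0.6, 0.7]
grip_width: 0.0542
```

Released. I'll raise the tool and shift left of the key to look.

>>> {"op": "send_rows", "data": {
  "plan": [
    [60, 0, 0, -40, 0, 0, 0],
    [60, 0, 0, -40, 0, 0, 0],
    [60, 0, 0, -40, 0, 0, 0],
    [0, 35, -35, 0, 0, 0, 0],
    [0, 35, -35, 0, 0, 0, 0],
    [0, 35, -22, 0, 0, 0, 0],
    [0, 35, 0, 0, 0, 0, 0],
    [0, 0, 0, 0, 0, 0, 0],
    [0, 0, 0, 0, 0, 0, 0]
  ]
}}

```text
time_s: 9.0
tool_pos: [0.4887, 0.2544, 0.238]
tool_rot: [180.0, 0.1, 110.0]
force: [0.7, 0.1, -1.3]
grip_width: 0.0201
```

```bash
python3 - <<'E'
from h import *
a=env.read_camera('scene')[165:305,285:385,::-1];b=env.read_camera('top')[90:200,135:240,::-1]
f=lambda i,s:cv2.resize(i,None,fx=s,fy=s,interpolation=cv2.INTER_CUBIC)
a=f(a,4);b=f(b,3.8);o=np.zeros((560,800,3),np.uint8);o[:a.shape[0],:400]=a;o[:b.shape[0],401:401+b.shape[1]]=b[:,:399]
cv2.imwrite('pics/f.png',o)
q=env.get_obs();print(q['qpos'].round(1),q['tool_pos'],q['grip_width'])
E
```

```text
[ 29.6  15.3 -69.7  91.6  14.5  83.2 -21.4] [0.48976833 0.25257395 0.23755974] 0.012203288490595645
```

View pics/f.png

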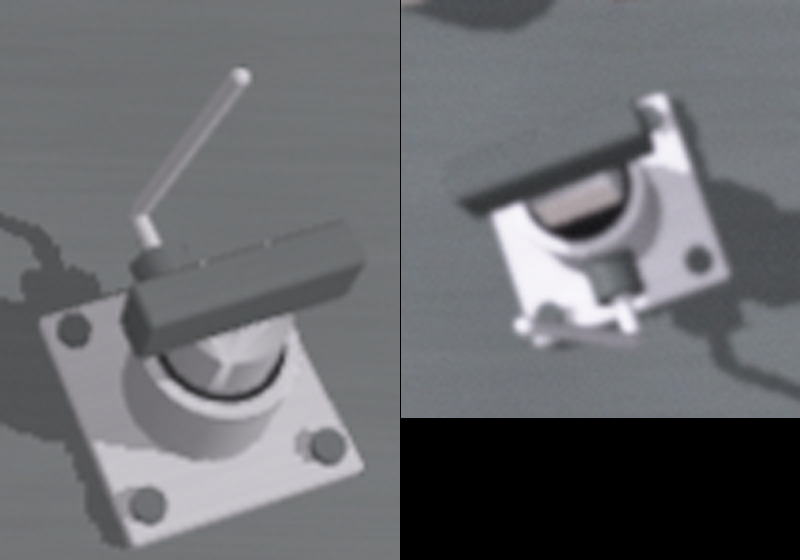

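The bar's edge slope in the top view (-0.333) matches the plate edge (-0.339), so the flat faces the screw. The key hasn't moved. Next I'll go down beside the key.

>>> {"op": "send_rows", "data": {
  "plan": [
    [0, -30, 0, 40, 0, 0, 0],
    [0, -29, 0, 40, 0, 0, 0],
    [0, 0, 0, 23, 0, 0, 0],
    [0, 0, 0, 0, 0, 0, 0],
    [0, 0, 0, 0, 0, 0, 0]
  ]
}}

```text
time_s: 9.6
tool_pos: [0.5094, 0.1982, 0.1352]
tool_rot: [-180.0, -0.1, 109.8]
force: [0.1, 0.5, 0.6]
grip_width: 0.0007
```

>>> {"op": "send_rows", "data": {
  "plan": [
    [0, -11, 0, -0.8, 0, 0, 0],
    [0, -11, 0, -0.8, 0, 0, 0],
    [0, -11, 0, -0.8, 0, 0, 0],
    [0, -11, 0, -0.8, 0, 0, 0],
    [0, 0, 0, 0, 0, 0, 0]
  ]
}}

```text
time_s: 10.1
tool_pos: [0.5253, 0.154, 0.1381]
tool_rot: [180.0, 0.1, 109.7]
force: [0.3, -0.6, -0.3]
grip_width: 0.0005
```

```bash
python3 - <<'E'
from h import *
save('scene','g',(260,130,440,310),3.3)
q=env.get_obs();print(q['qpos'].round(1),q['tool_pos'],q['grip_width'],q['force'])
E
```

```text
[ 37.4  18.6 -66.2 100.3  17.9  72.7 -13.4] [0.52461139 0.15541009 0.13801922] 0.0007119432675929236 [ 0.56539611  0.56953518 -0.32571339]
```

View pics/g.png

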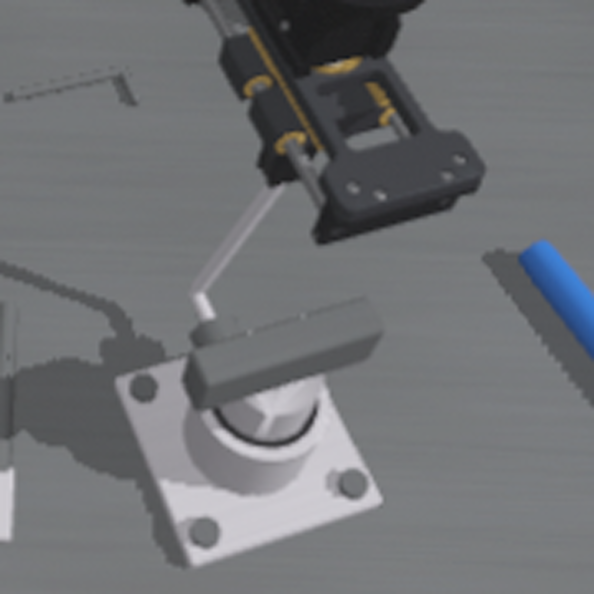

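```bash
python3 - <<'E'
from h import *
from fit import geo
im=cv2.imread('pics/g.png');P=lambda p:(proj('scene',p)-[260,130])*3.3
t=np.array([.5247,.1554,.138])
print('tcp',P(t),'tcp+30',P(t+[0,0,.03]),'+70',P(t+[0,0,.07]))
for q in(-.33,-.18): g=geo([.623,.153,.347,.88,q,.012]);print(q,P(g['tip']),P(g['piv']))
b=env.read_camera('top')[90:210,120:260,::-1]
o=cv2.resize(b,None,fx=4,fy=4,interpolation=cv2.INTER_CUBIC);s=cv2.resize(im[90:340,150:450],None,fx=2,fy=2)
cv2.imwrite('pics/i.png',cv2.resize(np.vstack([s[:,:560],o[:, :560]]),None,fx=.6,fy=.6))
E
```

```text
tcp [272.23997818 201.71308012] tcp+30 [282.34442403 173.18097504] +70 [297.02505358 131.77382742]
-0.33 [283.76765258 180.54906069] [195.24845726 292.55493255]
-0.18 [258.07525307 183.59983489] [195.24845726 292.55493255]
```

View pics/i.png

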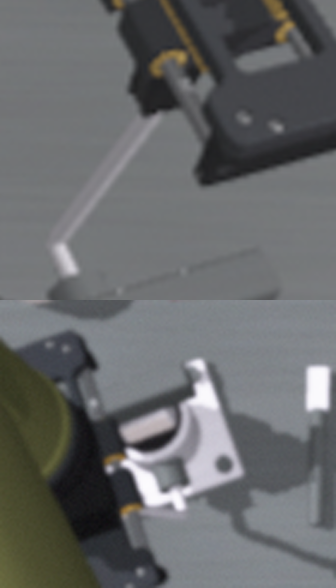

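```bash
python3 - <<'E'
from h import *
im=env.read_camera('scene')[:,:,::-1];c=im[160:220,310:390].astype(float)
c=np.clip((c/255)**.6*255,0,255).astype(np.uint8)
c=cv2.resize(c,None,fx=9,fy=9,interpolation=cv2.INTER_NEAREST)
t=env.get_obs()['tool_pos']
for dz in(0,.0187,.07): 
    p=((proj('scene',t+[0,0,dz])-[310,160]+.5)*9).astype(int);print(p);cv2.circle(c,tuple(map(int,p)),4,(0,0,255),1)
cv2.imwrite('pics/j.png',c);print(t)
E
```

```text
[303 281]
[320 233]
[371  90]
[0.52387153 0.15696099 0.13794971]
```

View pics/j.png

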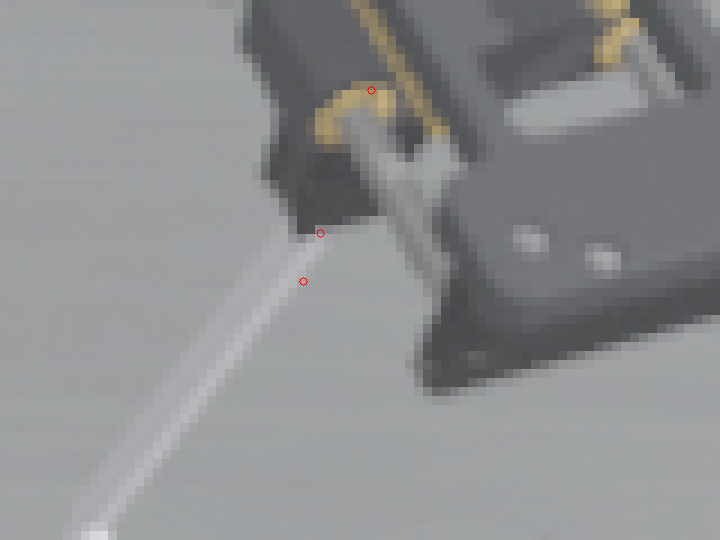

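The key hasn't moved. In this picture the fingers end at about (340,228), right above the key's tip and roughly 20 mm higher than the reported TCP implies, so they passed over it. I'll back off to the left, turn the tool 90° so the wide body stays clear of the bar, and go lower.

>>> {"op": "send_rows", "data": {
  "plan": [
    [0, 0, 0, -20, 0, 0, 0],
    [0, 30, 0, 0, 0, 0, 0],
    [0, 30, 0, 0, 0, 0, 0],
    [0, 0, 0, 0, 0, 0, 0]
  ]
}}

```text
time_s: 10.65
tool_pos: [0.5007, 0.2191, 0.1586]
tool_rot: [180.0, -0.1, 110.4]
force: [-0.7, 1.0, -0.5]
grip_width: 0.0003
```

>>> {"op": "send_rows", "data": {
  "plan": [
    [0, 0, 0, 0, 0, 0, -0.143],
    [0, 0, 0, 0, 0, 0, -0.143],
    [0, 0, 0, 0, 0, 0, -0.143],
    [0, 0, 0, 0, 0, 0, -0.143],
    [0, 0, 0, 0, 0, 0, -0.143],
    [0, 0, 0, 0, 0, 0, -0.143],
    [0, 0, 0, 0, 0, 0, -0.143],
    [0, 0, 0, 0, 0, 0, -0.143],
    [0, 0, 0, 0, 0, 0, -0.143],
    [0, 0, 0, 0, 0, 0, -0.143],
    [0, 0, 0, 0, 0, 0, -0.143],
    [0, 0, 0, 0, 0, 0, 0]
  ]
}}

```text
time_s: 11.85
tool_pos: [0.5035, 0.2132, 0.1578]
tool_rot: [-180.0, -0.0, -159.9]
force: [-0.7, -1.2, 0.1]
grip_width: 0.0001
```

>>> {"op": "send_rows", "data": {
  "plan": [
    [0, 0, 0, 25, 0, 0, 0],
    [0, 0, 0, 25, 0, 0, 0],
    [0, 0, 0, 0, 0, 0, 0],
    [0, 0, 0, 0, 0, 0, 0]
  ]
}}

```text
time_s: 12.25
tool_pos: [0.5034, 0.2134, 0.1082]
tool_rot: [180.0, -0.0, -160.1]
force: [-0.0, -0.7, 0.7]
grip_width: 0.0004
```

```bash
cat > st.py <<'E'
from h import *
q=env.get_obs();t=q['tool_pos'];d=t[:2]-[.536,.1214]
print(q['qpos'].round(1),t.round(4),q['tool_rot'].round(1),q['grip_width'],q['force'].round(1),'u',d@[.34,-.94],'f',d@[.94,.34],'t',q['time_s'])
E
python3 st.py
```

```text
[ 35.3  26.4 -74.7 102.2  26.8  72.3  63.5] [0.5034 0.2134 0.1082] [ 180.    -0.  -160.1] 0.0003753537760751185 [-0.  -0.7  0.7] u -0.09755336505063796 f 0.0006453074164117154 t 12.25
```

>>> {"op": "send_rows", "data": {
  "plan": [
    [0, 0, -12, 0, 0, 0, 0],
    [0, 0, -12, 0, 0, 0, 0],
    [0, 0, -12, 0, 0, 0, 0],
    [0, 0, -10, -1, 0, 0, 0],
    [0, 0, -10, -1, 0, 0, 0],
    [0, 0, 0, 0, 0, 0, 0],
    [0, 0, 0, 0, 0, 0, 0]
  ]
}}

```text
time_s: 12.95
tool_pos: [0.5229, 0.1599, 0.1098]
tool_rot: [-180.0, -0.0, -160.0]
force: [0.1, -0.1, -0.4]
grip_width: 0.0004
```

```bash
python3 st.py;python3 - <<'E'
from h import *
save('scene','k',(290,150,390,230),7)
E
```

```text
[ 41.4  26.4 -74.9 102.1  26.8  72.5  69.5] [0.5229 0.1599 0.1098] [-180.   -0. -160.] 0.0003696023926180134 [ 0.1 -0.1 -0.4] u -0.04065719555595024 f 0.0007666709938303623 t 12.95
```

View pics/k.png

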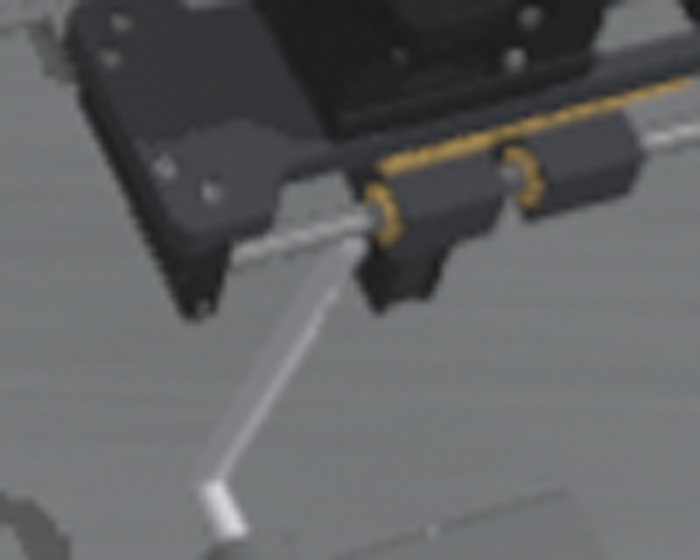

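The key's tip has moved left, from native pixel (345,184) to (341,185), so the finger is now pushing it. I'll keep following its arc.

>>> {"op": "send_rows", "data": {
  "plan": [
    [0, 0, -10, 0, 0, 0, 0],
    [0, 0, -10, 0, 0, 0, 0],
    [0, 0, -10, 0, 0, 0, 0],
    [0, 0, -10, 0.5, 0, 0, 0],
    [0, 0, -10, 1, 0, 0, 0],
    [0, 0, 0, 0, 0, 0, 0]
  ]
}}

```text
time_s: 13.6
tool_pos: [0.5406, 0.1109, 0.1078]
tool_rot: [-180.0, -0.0, -160.2]
force: [0.7, 0.0, 0.6]
grip_width: 0.0006
```

```bash
python3 st.py
```

```text
[ 45.9  27.3 -74.4 101.6  27.6  72.7  74.3] [0.5406 0.1109 0.1078] [-180.    -0.  -160.2] 0.0005909500944049986 [0.7 0.  0.6] u 0.011390711681695262 f 0.0007743031275235434 t 13.6
```

>>> {"op": "send_rows", "data": {
  "plan": [
    [0, 0, -7, 3, 0, 0, 0],
    [0, 0, -7, 4, 0, 0, 0],
    [0, 0, 0, 0, 0, 0, 0]
  ]
}}

```text
time_s: 13.9
tool_pos: [0.545, 0.0989, 0.1007]
tool_rot: [-180.0, -0.0, -160.1]
force: [-0.4, -0.0, -0.2]
grip_width: 0.0008
```

```bash
python3 st.py
```

```text
[ 46.5  27.9 -73.8 101.7  28.2  72.1  75.2] [0.545  0.0989 0.1007] [-180.    -0.  -160.1] 0.0008320014463706774 [-0.4 -0.  -0.2] u 0.024214893570758327 f 0.0008209339424729177 t 13.9
```

>>> {"op": "send_rows", "data": {
  "plan": [
    [0, 0, -5, 3, 0, 0, 0],
    [0, 0, -4, 3, 0, 0, 0],
    [0, 0, 0, 0, 0, 0, 0]
  ]
}}

```text
time_s: 14.2
tool_pos: [0.548, 0.0911, 0.0949]
tool_rot: [-180.0, -0.0, -160.0]
force: [0.3, 0.8, 0.1]
grip_width: 0.0003
```

```bash
python3 st.py
```

```text
[ 46.9  28.4 -73.3 101.9  28.7  71.7  75.8] [0.548  0.0911 0.0949] [-180.   -0. -160.] 0.0002598229143886165 [0.3 0.8 0.1] u 0.03254135275738115 f 0.0009334865066857063 t 14.2
```

```bash
python3 st.py; python3 - <<'E'
from h import *
from fit import geo
for cam in('scene','top'):
    im=env.read_camera(cam).astype(float).mean(2)
    out=[]
    for q in np.arange(-.4,1.0,.1):
        g=geo([.623,.153,.347,0,q,.012]);pts=[g['piv']+s*(g['tip']-g['piv']) for s in np.linspace(.1,.75,12)]
        out.append((round(q,1),np.round(np.mean([im[tuple(np.round(proj(cam,p)).astype(int)[::-1])] for p in pts]))))
    print(cam,[(float(a),float(b)) for a,b in out])
    for r in env.regions_of(cam,'hexkey')[:3]: print(round(r['confidence'],2),r['rect'])
for q in (.4,.6,.8): g=geo([.623,.153,.347,0,q,.012]);print(q,proj('scene',g['tip']),proj('scene',g['piv']))
save('scene','l',(270,150,390,240),6)
E
```

```text
[ 46.9  28.4 -73.3 101.9  28.7  71.7  75.8] [0.548  0.0911 0.0949] [-180.   -0. -160.] 0.0002598229143886165 [0.3 0.8 0.1] u 0.03254135275738115 f 0.0009334865066857063 t 14.2
scene [(-0.4, 117.0), (-0.3, 117.0), (-0.2, 117.0), (-0.1, 116.0), (-0.0, 115.0), (0.1, 123.0), (0.2, 116.0), (0.3, 112.0), (0.4, 132.0), (0.5, 155.0), (0.6, 130.0), (0.7, 120.0), (0.8, 120.0), (0.9, 120.0)]
0.71 [302.0, 203.2, 324.7, 228.9]
0.54 [167.3, 99.1, 178.0, 124.7]
top [(-0.4, 129.0), (-0.3, 128.0), (-0.2, 126.0), (-0.1, 125.0), (-0.0, 123.0), (0.1, 122.0), (0.2, 119.0), (0.3, 116.0), (0.4, 114.0), (0.5, 112.0), (0.6, 109.0), (0.7, 107.0), (0.8, 105.0), (0.9, 101.0)]
0.55 [349.1, 274.1, 371.7, 293.8]
0.4 [304.71288751 196.82253923] [319.16619917 218.65300986]
0.6 [293.88623097 202.83829421] [319.16619917 218.65300986]
0.8 [284.42776441 209.42831245] [319.16619917 218.65300986]
```

View pics/l.png

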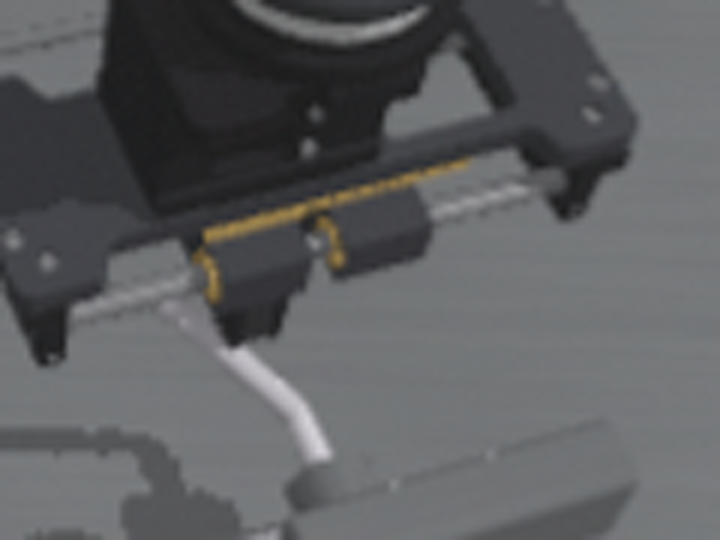

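The key is now at about q = 0.5. I'll go further and slightly lower.

>>> {"op": "send_rows", "data": {
  "plan": [
    [0, 0, -5, 2.5, 0, 0, 0],
    [0, 0, -5, 2.5, 0, 0, 0],
    [0, 0, -5, 2.5, 0, 0, 0],
    [0, 0, -5, 2.5, 0, 0, 0],
    [0, 0, 0, 0, 0, 0, 0]
  ]
}}

```text
time_s: 14.95
tool_pos: [0.5548, 0.0718, 0.0849]
tool_rot: [-180.0, -0.0, -160.1]
force: [-0.7, -0.2, 0.0]
grip_width: 0.0008
```

```bash
cat > q.py <<'E'
from h import *
from fit import geo
im=env.read_camera('scene').astype(np.float32).mean(2);out=[]
for q in np.arange(.3,1.0,.05):
    g=geo([.623,.153,.347,0,q,.012]);pts=np.array([proj('scene',g['piv']+s*(g['tip']-g['piv'])) for s in np.linspace(.15,.6,20)],np.float32)
    out.append((round(float(q),2),round(float(cv2.remap(im,pts[:,:1],pts[:,1:],1).mean()))))
print(out)
E
python3 st.py; python3 q.py
```

```text
[ 47.8  29.5 -72.4 102.   29.8  71.   77.2] [0.5548 0.0718 0.0849] [-180.    -0.  -160.1] 0.0008185451653520444 [-0.7 -0.2  0. ] u 0.05297913645202836 f 0.0008396859408979461 t 14.95
[(0.3, 121), (0.35, 124), (0.4, 128), (0.45, 133), (0.5, 140), (0.55, 148), (0.6, 159), (0.65, 179), (0.7, 192), (0.75, 191), (0.8, 176), (0.85, 150), (0.9, 134), (0.95, 127)]
```

>>> {"op": "send_rows", "data": {
  "plan": [
    [0, 0, -3, 0, 0, 0, 0],
    [0, 0, -3, 0, 0, 0, 0],
    [0, 0, 0, 0, 0, 0, 0]
  ]
}}

```text
time_s: 15.3
tool_pos: [0.5569, 0.0672, 0.0855]
tool_rot: [-180.0, 0.0, -160.0]
force: [0.4, 1.6, 0.5]
grip_width: 0.0
```

```bash
python3 st.py; python3 q.py
```

```text
[ 48.2  29.6 -72.3 101.8  29.8  71.1  77.8] [0.5569 0.0672 0.0855] [-180.    0. -160.] 4.588649087008056e-05 [0.4 1.6 0.5] u 0.05806359682247289 f 0.0011788427778180247 t 15.3
[(0.3, 121), (0.35, 124), (0.4, 126), (0.45, 130), (0.5, 136), (0.55, 145), (0.6, 157), (0.65, 174), (0.7, 189), (0.75, 195), (0.8, 189), (0.85, 169), (0.9, 145), (0.95, 132)]
```

>>> {"op": "send_rows", "data": {
  "plan": [
    [0, 0, -2, 0, 0, 0, 0],
    [0, 0, 0, 0, 0, 0, 0]
  ]
}}

```text
time_s: 15.55
tool_pos: [0.5572, 0.0662, 0.0855]
tool_rot: [180.0, 0.0, -160.0]
force: [-1.5, 3.4, 1.3]
grip_width: 0.0006
```

```bash
python3 st.py; python3 q.py
```

```text
[ 48.3  29.6 -72.3 101.7  29.8  71.1  77.9] [0.5572 0.0662 0.0855] [ 180.    0. -160.] 0.0005650145591807204 [-1.5  3.4  1.3] u 0.05912864885840851 f 0.0011698890657051535 t 15.55
[(0.3, 121), (0.35, 123), (0.4, 126), (0.45, 130), (0.5, 136), (0.55, 144), (0.6, 156), (0.65, 175), (0.7, 189), (0.75, 193), (0.8, 190), (0.85, 172), (0.9, 147), (0.95, 133)]
```

>>> {"op": "send_rows", "data": {
  "plan": [
    [0, 0, -3, 0, 0, 0, 0],
    [0, 0, 0, 0, 0, 0, 0],
    [0, 0, 0, 0, 0, 0, 0]
  ]
}}

```text
time_s: 15.9
tool_pos: [0.5575, 0.0655, 0.0856]
tool_rot: [179.8, 0.0, -159.9]
force: [-3.1, 6.1, 1.5]
grip_width: 0.0001
```

```bash
python3 st.py; python3 q.py
```

```text
[ 48.4  29.7 -72.3 101.6  29.8  71.1  78.2] [0.5575 0.0655 0.0856] [ 179.8    0.  -159.9] 0.00014842139616723366 [-3.1  6.1  1.5] u 0.05989324572324879 f 0.0012364168728709463 t 15.9
[(0.3, 121), (0.35, 123), (0.4, 126), (0.45, 130), (0.5, 136), (0.55, 145), (0.6, 157), (0.65, 176), (0.7, 190), (0.75, 194), (0.8, 191), (0.85, 173), (0.9, 148), (0.95, 133)]
```

The force rises while the angle stays put, so the key is on its stop. I'll back off left, then rise and check.

>>> {"op": "send_rows", "data": {
  "plan": [
    [0, 0, 10, 0, 0, 0, 0],
    [0, 0, 15, 0, 0, 0, 0],
    [0, 0, 0, -40, 0, 0, 0],
    [0, 0, 0, -45, 0, 0, 0],
    [0, 0, 40, -20, 0, 0, 0],
    [0, 0, 45, 0, 0, 0, 0],
    [0, 0, 45, 0, 0, 0, 0],
    [0, 0, 0, 0, 0, 0, 0],
    [0, 0, 0, 0, 0, 0, 0]
  ]
}}

```text
time_s: 16.85
tool_pos: [0.5044, 0.2098, 0.1905]
tool_rot: [-179.9, 0.0, -159.8]
force: [0.2, -0.9, 0.3]
grip_width: 0.0005
```

```bash
python3 st.py; python3 q.py; python3 - <<'E'
from h import *
a=env.read_camera('scene')[165:305,270:385,::-1];b=env.read_camera('top')[90:200,135:240,::-1]
f=lambda i,s:cv2.resize(i,None,fx=s,fy=s,interpolation=cv2.INTER_CUBIC)
a=f(a,3.4);b=f(b,3.8);o=np.zeros((480,800,3),np.uint8);o[:a.shape[0],:a.shape[1]]=a;o[:b.shape[0],401:401+b.shape[1]]=b[:,:399]
cv2.imwrite('pics/m.png',o)
E
```

```text
[ 38.   19.9 -75.8  96.3  19.8  79.3  69.4] [0.5044 0.2098 0.1905] [-179.9    0.  -159.8] 0.0004592125117240058 [ 0.2 -0.9  0.3] u -0.09384972735496208 f 0.0003878569743172959 t 16.85
[(0.3, 122), (0.35, 124), (0.4, 127), (0.45, 131), (0.5, 136), (0.55, 145), (0.6, 157), (0.65, 177), (0.7, 197), (0.75, 199), (0.8, 192), (0.85, 173), (0.9, 148), (0.95, 133)]
```

View pics/m.png

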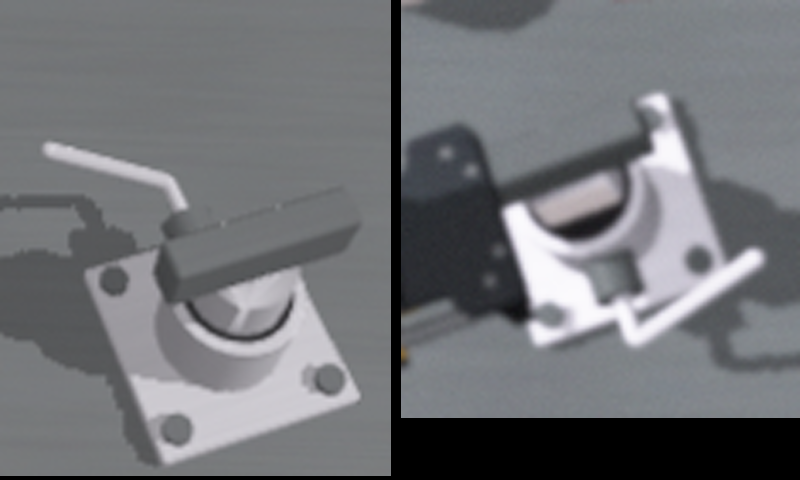

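The key tip is at about (284.7, 209.1), against (284.4, 209.4) predicted for q = 0.8. The bar is still square with the plate, and nothing is touched.

```bash
python3 -c "
from cell import env
print(env.sign_off())"
```

```text
the job is handed in; nothing more can be done
None
```

The stake's flat faces the setscrew, the hex key is on its stop, and the job was handed in at about 17 s with the arm clear. The sign-off reports no verdict.

**What I did:** I gripped the bar, turned the stake clockwise 0.876 rad and released it. Then I pushed the key clockwise with closed fingers until the force rose to about 7 N with no more motion, backed off and handed in.

**Last checks:**
- **Stake:** the bar lay parallel to the plate edge after the turn (slopes -0.333 and -0.339 in the top view). It looked unchanged in the final picture.
- **Key:** its tip sat within about 0.5 px of where 0.8 rad puts it. A coarser check of image brightness along the rod gave about 0.75 rad, still above the 0.6 needed.
- **Contact:** the force reading was down to noise with the arm clear.

**What went wrong:** the first push passed over the key without moving it. In the pictures the fingers end about 20 mm higher than the reported tool position implies, and I did not find out why. I went lower and turned the gripper 90° for the second push.

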